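# Tip the desk tray until the drive slides down

## Task

On the low wooden desk tray, at the end with the steel bar handle, lie a flat external drive and a round volume dial on a rubber foot. Lift the tray slowly by its bar until the drive just slides, and stop at that angle so that the drive runs down to the lip at the hinged end while the dial stays where it is. Then let go and leave the tray standing tilted; do not touch the drive or the dial.

Things in the scene. Friction and masses are not known exactly. Their poses are not given: they have to be found in the camera images.
- tray_bar (a point): middle of the steel bar at the tray's lifting end: 12 mm thick, 90 mm clear between its two posts, 70 mm above the desk when flat. Axes turn with the tray: y along bar and hinge, x away from the tray, z square to its floor. In this frame: floor z -0.040, split by a rib along x into two lanes; lip at the hinged end 15 mm high, inner face x -0.224; rim at the bar x -0.026; hinge line x -0.223, z -0.050
- tray (a joint): tilt of the wooden tray (204 x 180 mm) about the hinge at the end away from the bar, rad: 0 flat, grows as the bar is lifted, stop at 0.75. The stiff hinge keeps the tray at whatever angle it is left; lifting takes about 8 to 12 N. A wide screen stands behind the tray and to its left: come to the bar from the robot's side, not past the screen
- drive: flat dark blue external drive, 92 x 52 x 11 mm, about 40 to 85 g, in either lane of the tray, long side roughly along the lane; origin at the centre of its underside, x along its length, z up. Starts to slide at a tilt between 0.16 and 0.38 rad, different each time. Against the lip its origin is about 47 mm from the lip's inner face
- dial: round volume dial, dark grey knob on a base with a lit ring and a rubber foot, 62 mm across, 33 mm high, in the other lane; origin at the centre of its underside, z up. Grips better: it starts to slide only at a tilt about 0.16 rad or more above the one at which the drive slides
Things that resemble listed ones, but are neither listed nor needed, are in the scene too. Leave any yellow look-alike of the dial alone.

How it is judged:
By the outcome, as a careful person would: the job done as asked, in the order asked, and still so for the second after the job is handed in, with the robot touching nothing.
It also fails if it takes over 40 s, if anything falls off the work surface, if the arm or the gripper's body presses on something with over 40 N, if the wrist force passes 120 N, or if a joint passes its speed limit or range.

## Robot

A 6-joint arm with a two-finger parallel gripper is mounted at the origin on a cart in front of the work surface, level with it; the furniture and walls round the work are solid. World frame = base frame: x ahead of the robot, y to its left, z up, the work surface at z = 0. Lengths are in mm, angles in degrees, forces in N, time in s.
With the tool pointing down it reaches from about 300 to 850 mm from the base axis. Payload 4.2 kg.
Tool frame: the origin (TCP) lies on the centre line of the jaws, within the pads' length; the fingertips stand 14 mm ahead of it and the grasp point (between the pads) lies 5 mm behind it; z points along the fingers, y is the direction in which the jaws open and shut (so a half turn about z gives the same grasp; the last joint's range is limited). The gripper opens to 91 mm and grips with 3 to 60 N. Pads are 32 mm wide; open, the fingers measure 118 mm over their backs; the gripper's body (76 mm by 178 mm) begins 60 mm behind the grasp point.
Start: joints at [63.14, 18.312, 89.639, -0, 72.044, -1.146], TCP at [249.488, 518.071, 227.976] pointing down, gripper open.
Joint ranges: [-177.97, 177.97], [-48.28, 115.42], [12.27, 149.76], [-77.06, 257.06], [2.81, 150.46], [-146.56, 146.56]. Speed limits (degrees/s): [147.25, 147.25, 180, 180, 180, 180].

## Interface

Orientations are given as [roll, pitch, yaw] about the fixed x, y, z axes, in that order (R = Rz(yaw) Ry(pitch) Rx(roll)).
In Python, from workcell import env gives the robot as it stands.
- The arm moves only by the tool play_rows, never from a script. Its argument "increments" is a list of rows, each a list of 5 numbers: the shift along the world's x, y, z in mm, then the turn about the world's z in degrees, then the closure, from 0 (fully open) to 1 (shut). In form: [[x, y, z, yaw, fingers], ...]. A call has 1 to 20 rows; each row shifts and turns the commanded pose from where the row before left it; what a row does not reach is not made up. A row lasts 1/8 s, in which the tool goes at most 62.5 mm and 10.7 degrees, less where a joint would pass 70% of its speed; a pose out of reach is approached as far as the arm can. A call is refused whole if a number of a shift passes 62.5 or a number of a turn 10.7, either way. A call with a gripper value outside its range is refused whole. The fingers move at their own pace and stop on an object; "newtons" is the grip in N (left out, the last holds). Time passes only in rows, so rows that do not move let the fingers close. It gives the time, the measured TCP pose, the force and the opening at its end, in the units of the state.
- env.state(): the state, without advancing time (a new reading comes with each control period).
- env.grab_frame(name): name is "scene" or "top" or "wrist"; returns the picture (400x640x3 uint8, red, green, blue); there is no depth.
- env.calibration(name): a dict with "fx", "fy", "cx", "cy" (pixels), "R" (3x3) and "t" (3): a world point X has camera coordinates R X + t; the wrist camera has in their place "hand_eye" (4x4, takes a point from camera to tool coordinates, whose origin is the TCP and whose axes are the flange's). Camera axes: x right, y down, z forward; pixel columns grow to the right and rows downward; lengths in mm; the calibration is good to about 2 mm. The wrist camera is an equidistant fisheye: a pixel r from the principal point sees the ray r / f radians off the axis. A picture is of the moment at which its call begins: read the wrist's pose just before it. calibration takes no time and is no camera call.
- env.job_done(): hands the job in, once; it reports no verdict.
The state is a dict: "time_s": time; "qpos": joint angles; "qvel": joint speeds; "effort": joint torques, N m; "ee_pos": TCP position; "ee_rot": TCP orientation; "force": force on the tool from outside, world axes, zero at the start; "torque": the same for the moment, N m; "gripper_width": finger opening in mm.
Only numpy, scipy, OpenCV 4.12 (cv2) and the standard library are available. Lean on these libraries where they do the work, as an engineer would, in place of code of your own. Each camera call takes 0.05 s, during which the arm holds its last target.

## Working session

There is one attempt and no reset: what is moved stays moved. The work goes in short steps, Python scripts to look and compute and a tool call to move; the robot and the scene stay as the last step left them, time stands still between calls to the robot, and variables do not carry over. Pictures are saved under pics/ and viewed, and the job is handed in when it is done.

Besides the shell and the picture viewer there is one more tool, called after "Request:" in YAML: its name, and indented under it one key for each argument. play_rows: Moves the arm, as the interface text tells. Its arguments: {"type":"object","properties":{"increments":{"type":"array"},"newtons":{"type":"number"}},"required":["increments"]}

```bash
mkdir -p pics; python3 - <<'E'
from workcell import env
import cv2,numpy as np
s=env.state();print(s)
for n in ["scene","top","wrist"]:
    im=env.grab_frame(n);cv2.imwrite(f"pics/{n}0.png",im[:,:,::-1])
    c=env.calibration(n);print(n,{k:np.round(v,3).tolist() for k,v in c.items()})
E
```

```text
{'time_s': 0.0, 'qpos': array([ 6.31409515e+01,  1.83518528e+01,  8.97061653e+01, -2.09083889e-03,
        7.20457307e+01, -1.14520833e+00]), 'qvel': array([ 0.04043657, -0.01753682, -0.04071936,  0.0910767 ,  0.07329616,
       -0.09124719]), 'effort': array([-2.13490152e-03, -4.12472141e+01, -2.31973833e+01,  7.24557554e-02,
        4.58191254e-02, -1.75008190e-04]), 'ee_pos': array([249.26066128, 517.62035554, 227.11978963]), 'ee_rot': array([-1.79896232e+02, -8.61030385e-05,  1.54286806e+02]), 'force': array([-0.94740366,  0.59771577,  0.69266816]), 'torque': array([-0.01559342, -0.0310396 , -0.02505788]), 'gripper_width': 91.5069889355711}
scene {'fx': 504.404, 'fy': 504.404, 'cx': 314.296, 'cy': 202.375, 'R': [[0.897, -0.443, -0.006], [-0.341, -0.683, -0.646], [0.282, 0.581, -0.763]], 't': [-349.242, 280.241, 1280.779]}
top {'fx': 368.958, 'fy': 368.958, 'cx': 326.912, 'cy': 193.325, 'R': [[-0.022, -1.0, 0.007], [-0.996, 0.022, -0.086], [0.086, -0.009, -0.996]], 't': [119.272, 442.609, 1033.43]}
wrist {'fx': 309.707, 'fy': 309.707, 'cx': 321.398, 'cy': 204.079, 'hand_eye': [[-0.0, -0.965, -0.261, 73.212], [1.0, -0.0, 0.001, 0.077], [-0.001, -0.261, 0.965, -156.405], [0.0, 0.0, 0.0, 1.0]]}
```

View pics/scene0.png

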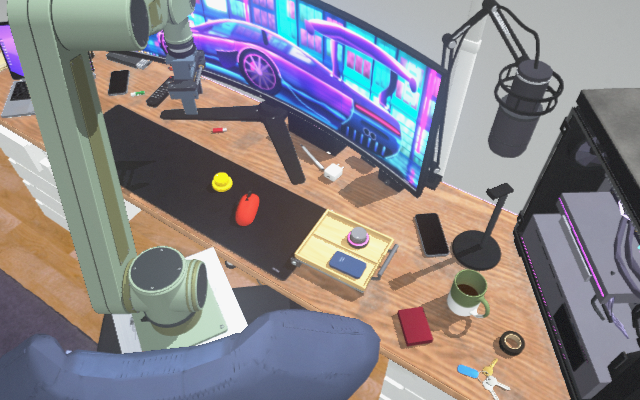

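View pics/top0.png

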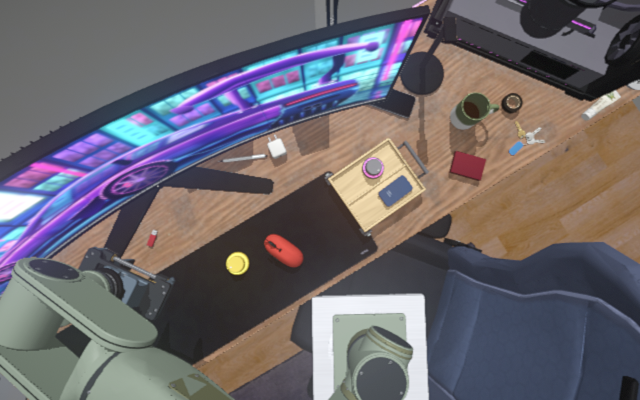

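View pics/wrist0.png

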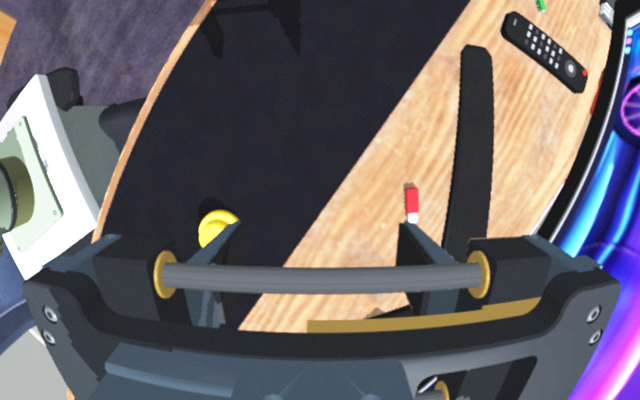

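```bash
python3 - <<'E'
import cv2
a=cv2.imread("pics/top0.png")[120:260,310:450];cv2.imwrite("pics/top0c.png",cv2.resize(a,(560,560),interpolation=cv2.INTER_CUBIC))
a=cv2.imread("pics/scene0.png")[195:300,285:425];cv2.imwrite("pics/scene0c.png",cv2.resize(a,(700,525),interpolation=cv2.INTER_CUBIC))
E
```

```text
(no output)
```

View pics/top0c.png

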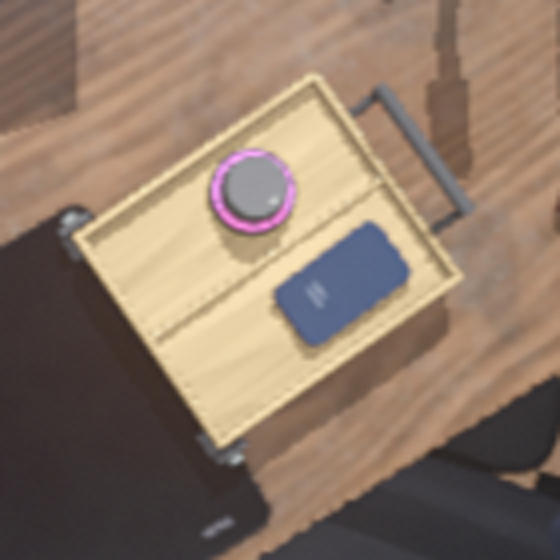

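View pics/scene0c.png

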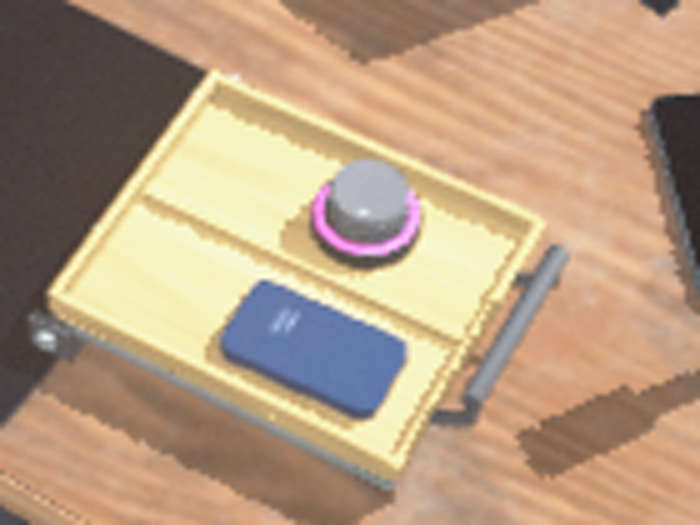

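```bash
cat > h.py <<'E'
from workcell import env
import numpy as np
def ray(n,uv,z):
    c=env.calibration(n);R=np.array(c["R"]);t=np.array(c["t"])
    d=R.T@np.array([(uv[0]-c["cx"])/c["fx"],(uv[1]-c["cy"])/c["fy"],1]);o=-R.T@t
    return o+d*(z-o[2])/d[2]
def proj(n,X):
    c=env.calibration(n);p=np.array(c["R"])@X+np.array(c["t"])
    return np.array([c["fx"]*p[0]/p[2]+c["cx"],c["fy"]*p[1]/p[2]+c["cy"]])
E
python3 - <<'E'
from h import *
np.set_printoptions(precision=1,suppress=True)
T=lambda u,v:(310+u/4,120+v/4); S=lambda u,v:(285+u/5,195+v/5)
print("bar top",ray("top",T(380,90),70),ray("top",T(467,210),70))
print("bar scene",ray("scene",S(560,252),70),ray("scene",S(475,397),70))
a=ray("top",T(380,90),70);b=ray("top",T(467,210),70);print(np.degrees(np.arctan2(*(a-b)[1::-1])), np.linalg.norm(a-b))
for z in (45,55):
  for p in [(315,75),(463,275),(220,445),(75,235)]: print("rim top",z,ray("top",T(*p),z))
  for p in [(545,218),(395,480),(50,300),(215,72)]: print("rim sc",z,ray("scene",S(*p),z))
E
```

```text
bar top [ 576.3 -107.7   70. ] [ 491.9 -163.9   70. ]
bar scene [ 577.9 -110.3   70. ] [ 491.8 -167.    70. ]
33.61127931110822 101.34823278487524
rim top 45 [593.5 -68.   45. ]
rim top 45 [ 449.7 -166.1   45. ]
rim top 45 [335.6   7.1  45. ]
rim top 45 [483.5 103.8  45. ]
rim sc 45 [595.  -73.8  45. ]
rim sc 45 [ 440.9 -178.5   45. ]
rim sc 45 [331.5  -2.4  45. ]
rim sc 45 [481.6  97.7  45. ]
rim top 55 [591.2 -66.2  55. ]
rim top 55 [ 448.8 -163.3   55. ]
rim top 55 [335.8   8.2  55. ]
rim top 55 [482.3 103.9  55. ]
rim sc 55 [590.1 -79.5  55. ]
rim sc 55 [ 437.3 -183.3   55. ]
rim sc 55 [328.9  -8.7  55. ]
rim sc 55 [477.7  90.5  55. ]
```

```bash
python3 - <<'E'
from h import *
np.set_printoptions(precision=1,suppress=True)
for n in("top","scene"):
    c=env.calibration(n);R=np.array(c["R"]);t=np.array(c["t"]);print(n,-R.T@t)
# screen lower right corner: top (~386,100)?, scene (~415,190)
for z in (50,100,150,200): print(z,ray("scene",(415,190),z),proj("top",ray("scene",(415,190),z)))
for z in (300,350,400,450,500,550): print(z,ray("scene",(447,70),z),proj("top",ray("scene",(447,70),z)))
T=lambda u,v:(310+u/4,120+v/4)
H=np.array([534,-137]);ux=np.array([np.cos(np.radians(-56.3)),np.sin(np.radians(-56.3))]);uy=np.array([-ux[1],ux[0]])
def tr(p): d=p[:2]-H; return d@ux,d@uy
print("dial knob top",tr(ray("top",T(258,187),63)))
for p in [(370,222),(410,270),(315,347),(277,295)]: print("drive",tr(ray("top",T(*p),41)))
E
python3 -c "
import cv2
a=cv2.imread('pics/top0.png')[0:200,300:500];cv2.imwrite('pics/top0s.png',cv2.resize(a,(600,600),interpolation=cv2.INTER_CUBIC))"
```

```text
top [ 354.3  118.8 1067. ]
scene [  48.  -707.6 1156.7]
50 [741.4  45.6  50. ] [347.2  87.9]
100 [710.1  11.6 100. ] [361.3  92.1]
150 [678.7 -22.4 150. ] [376.9  96.7]
200 [647.4 -56.5 200. ] [394.3 101.9]
300 [921.6 218.9 300. ] [273.3 -32.2]
350 [870.6 164.8 350. ] [296.6 -26.2]
400 [819.6 110.7 400. ] [323.3 -19.2]
450 [768.6  56.7 450. ] [354.5 -11.1]
500 [717.6   2.6 500. ] [391.3  -1.5]
550 [666.6 -51.5 550. ] [435.4  10. ]
dial knob top (np.float64(-107.5015299651691), np.float64(45.03498702534889))
drive (np.float64(-52.940731022815235), np.float64(-19.004273694589134))
drive (np.float64(-49.8534914761447), np.float64(-62.45789844368727))
drive (np.float64(-135.96604610171448), np.float64(-68.06019369600928))
drive (np.float64(-136.48386517157465), np.float64(-23.360920540007548))
```

View pics/top0s.png

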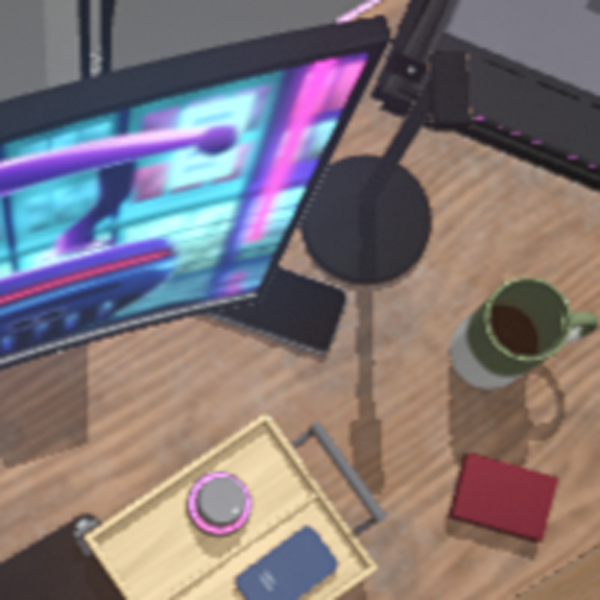

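Request:
play_rows:
  increments:
    - [4,-20,0,3,0.3]
    - [8,-42,0,6,0.5]
    - [8,-42,0,6,0.55]
    - [8,-42,0,6,0.55]
    - [8,-42,0,6,0.55]
    - [8,-42,0,6,0.55]
    - [8,-42,0,6,0.55]
    - [8,-42,0,6,0.55]
    - [9,-42,0,6,0.55]
    - [12,-42,0,6,0.55]
    - [25,-41,0,2.4,0.55]
    - [34,-40,0,0,0.55]
    - [34,-40,0,0,0.55]
    - [34,-40,0,0,0.55]
    - [34,-40,-8,0,0.55]
    - [30,-38,-10,0,0.55]
    - [16.5,-18.1,-10,0,0.55]
    - [0,0,0,0,0.55]
    - [0,0,0,0,0.55]
  newtons: 40

```text
time_s: 2.52
ee_pos: [537.3, -136.4, 199.9]
ee_rot: [179.9, -0.0, -146.3]
force: [-0.8, 0.1, -0.7]
gripper_width: 41.1
```

```bash
python3 - <<'E'
from h import *
import cv2
s=env.state();print({k:np.round(s[k],2) for k in("time_s","qpos","ee_pos","ee_rot","force","gripper_width")})
for n in ["scene","top","wrist"]:
    im=env.grab_frame(n);cv2.imwrite(f"pics/{n}1.png",im[:,:,::-1])
E
```

```text
{'time_s': np.float64(2.52), 'qpos': array([-1.5450e+01,  1.7610e+01,  9.4880e+01,  2.0000e-02,  6.7580e+01,
       -1.3915e+02]), 'ee_pos': array([ 537.34, -136.44,  199.92]), 'ee_rot': array([ 1.7993e+02, -3.0000e-02, -1.4631e+02]), 'force': array([-0.84,  0.1 , -0.67]), 'gripper_width': np.float64(41.14)}
```

View pics/wrist1.png

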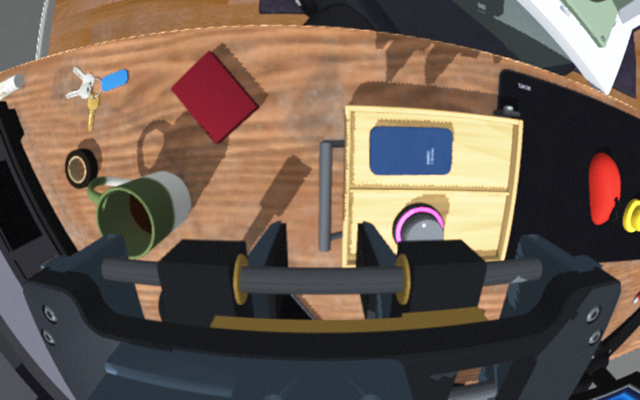

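View pics/top1.png

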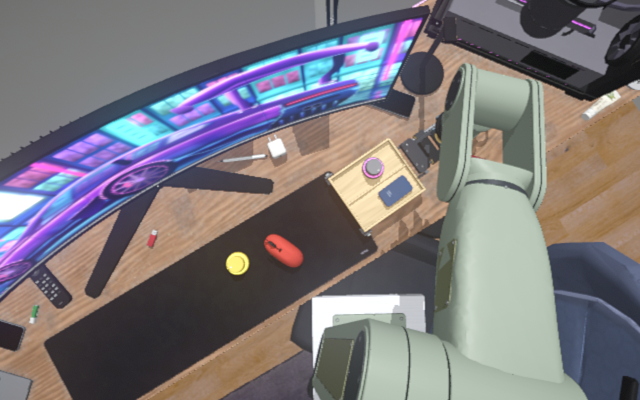

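View pics/scene1.png

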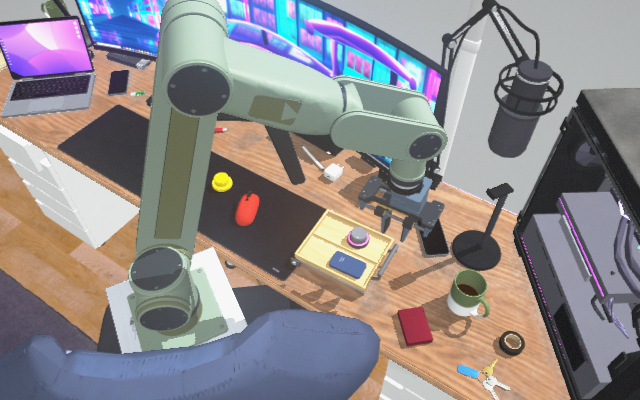

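```bash
cat >> h.py <<'E'
from scipy.spatial.transform import Rotation as Ro
def wray(uv,z,pos,rot):
    c=env.calibration("wrist");H=np.array(c["hand_eye"])
    x=(uv[0]-c["cx"]);y=(uv[1]-c["cy"]);r=np.hypot(x,y);a=r/c["fx"]
    d=np.array([np.sin(a)*x/r,np.sin(a)*y/r,np.cos(a)])
    R=Ro.from_euler("xyz",rot,degrees=True).as_matrix()
    o=pos+R@H[:3,3];d=R@H[:3,:3]@d
    return o+d*(z-o[2])/d[2]
E
python3 - <<'E'
from h import *
np.set_printoptions(precision=1,suppress=True)
p=np.array([537.34,-136.44,199.92]);r=[179.93,-.03,-146.31]
a=wray((325,142),70,p,r);b=wray((325.5,250),70,p,r);print(a,b,(a+b)/2,np.degrees(np.arctan2(*(b-a)[1::-1])))
E
```

```text
[ 489.9 -164.2   70. ] [ 578.5 -104.2   70. ] [ 534.2 -134.2   70. ] 34.116384840214955
```

Request:
play_rows:
  increments:
    - [-3,0,-20,0,0.55]
    - [0,0,-30,0,0.55]
    - [0,0,-30,0,0.55]
    - [0,0,-25,0,0.55]
    - [0,0,-15,0,0.55]
    - [0,0,-7,0,0.55]
    - [0,0,0,0,0.55]

```text
time_s: 3.55
ee_pos: [535.2, -136.9, 73.3]
ee_rot: [-180.0, 0.0, -146.3]
force: [-0.1, 0.1, 0.2]
gripper_width: 41.1
```

```bash
python3 - <<'E'
from h import *
import cv2
s=env.state();print({k:np.round(s[k],2) for k in("time_s","ee_pos","ee_rot","force","gripper_width")})
for n in ["scene","wrist"]:
    im=env.grab_frame(n);
    if n=="scene": im=cv2.resize(im[170:310,270:470],(800,560),interpolation=cv2.INTER_CUBIC)
    cv2.imwrite(f"pics/{n}2.png",im[:,:,::-1])
E
```

```text
{'time_s': np.float64(3.55), 'ee_pos': array([ 535.2 , -136.95,   73.29]), 'ee_rot': array([-1.7998e+02,  2.0000e-02, -1.4630e+02]), 'force': array([-0.15,  0.1 ,  0.19]), 'gripper_width': np.float64(41.07)}
```

View pics/wrist2.png

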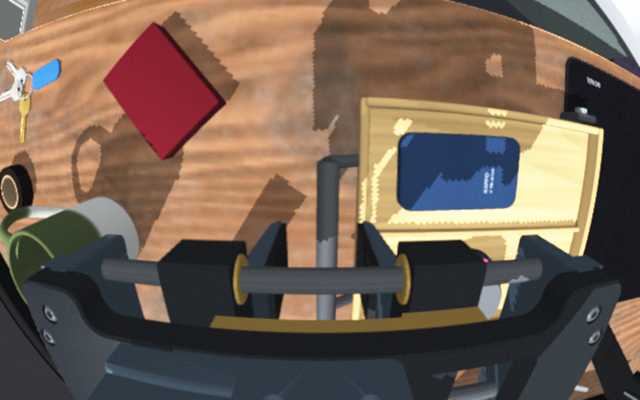

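View pics/scene2.png

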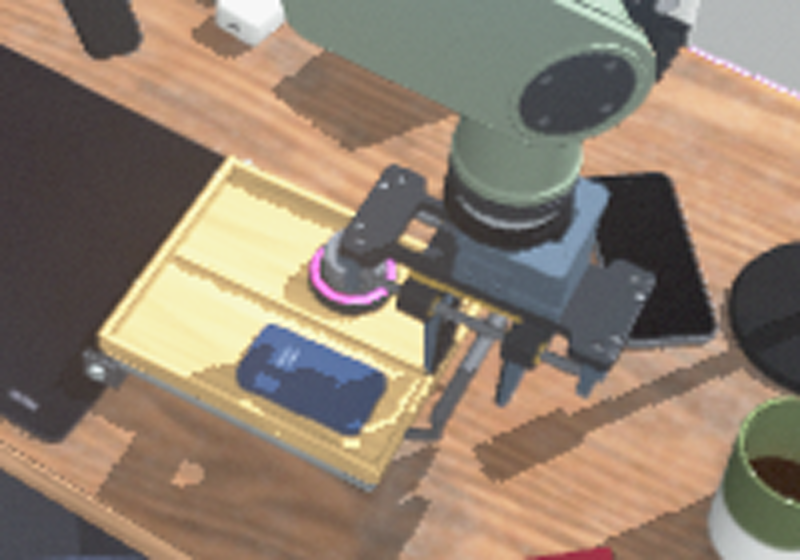

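Request:
play_rows:
  increments:
    - [0,0,0,0,0.75]
    - [0,0,0,0,0.85]
    - [0,0,0,0,1]
    - [0,0,0,0,1]
    - [0,0,0,0,1]
  newtons: 40

```text
time_s: 4.28
ee_pos: [533.5, -134.9, 73.0]
ee_rot: [179.7, -0.0, -146.4]
force: [-2.4, 6.2, 5.1]
gripper_width: 11.1
```

```bash
python3 - <<'E'
import numpy as np
ux=np.array([np.cos(np.radians(-56.2)),np.sin(np.radians(-56.2))])
def P(t):
    d=223*(np.cos(t)-1)-50*np.sin(t); return np.r_[ux*d,223*np.sin(t)+50*(np.cos(t)-1)]
for a,b in [(0,.03),(.03,.065),(.065,.1),(.1,.13)]+[(.13+.015*i,.13+.015*(i+1)) for i in range(18)]: print(round(a,3),round(b,3),np.round(P(b)-P(a),1),np.round(P(b),1))
E
```

```text
0 0.03 [-0.9  1.3  6.7] [-0.9  1.3  6.7]
0.03 0.065 [-1.2  1.8  7.7] [-2.1  3.1 14.4]
0.065 0.1 [-1.3  2.   7.6] [-3.4  5.1 22. ]
0.1 0.13 [-1.3  1.9  6.5] [-4.7  6.9 28.5]
0.13 0.145 [-0.7  1.   3.2] [-5.3  7.9 31.7]
0.145 0.16 [-0.7  1.   3.2] [-6.   9.  34.9]
0.16 0.175 [-0.7  1.1  3.2] [-6.7 10.1 38.1]
0.175 0.19 [-0.7  1.1  3.2] [-7.5 11.2 41.2]
0.19 0.205 [-0.8  1.2  3.1] [-8.3 12.3 44.3]
0.205 0.22 [-0.8  1.2  3.1] [-9.1 13.5 47.5]
0.22 0.235 [-0.8  1.2  3.1] [-9.9 14.8 50.5]
0.235 0.25 [-0.9  1.3  3.1] [-10.7  16.   53.6]
0.25 0.265 [-0.9  1.3  3. ] [-11.6  17.4  56.7]
0.265 0.28 [-0.9  1.3  3. ] [-12.5  18.7  59.7]
0.28 0.295 [-0.9  1.4  3. ] [-13.4  20.1  62.7]
0.295 0.31 [-1.   1.4  3. ] [-14.4  21.5  65.6]
0.31 0.325 [-1.   1.5  2.9] [-15.4  23.   68.6]
0.325 0.34 [-1.   1.5  2.9] [-16.4  24.5  71.5]
0.34 0.355 [-1.   1.5  2.9] [-17.4  26.   74.4]
0.355 0.37 [-1.   1.6  2.9] [-18.5  27.6  77.3]
0.37 0.385 [-1.1  1.6  2.8] [-19.5  29.2  80.1]
0.385 0.4 [-1.1  1.6  2.8] [-20.6  30.8  82.9]
```

First, to about 0.12 rad, including taking up the small bar offset.

Request:
play_rows:
  increments:
    - [-1,1.3,1,0,1]
    - [-0.3,0.4,2.2,0,1]
    - [-0.3,0.4,2.2,0,1]
    - [-0.4,0.6,2.5,0,1]
    - [-0.4,0.6,2.5,0,1]
    - [-0.4,0.6,2.5,0,1]
    - [-0.4,0.6,2.5,0,1]
    - [-0.4,0.6,2.5,0,1]
    - [-0.4,0.6,2.5,0,1]
    - [-0.4,0.6,2.2,0,1]
    - [-0.4,0.6,2.2,0,1]
    - [-0.4,0.6,2.2,0,1]
    - [0,0,0,0,1]

```text
time_s: 5.9
ee_pos: [529.4, -128.8, 99.4]
ee_rot: [179.9, -0.0, -146.3]
force: [1.4, 5.0, -8.6]
gripper_width: 11.1
```

```bash
cat > look.py <<'E'
from h import *
import cv2,sys
k=sys.argv[1]
s=env.state();print({q:np.round(s[q],2).tolist() for q in("time_s","ee_pos","ee_rot","force","gripper_width")})
a=env.grab_frame("wrist");b=env.grab_frame("scene")
cv2.imwrite(f"pics/w{k}.png",a[:,:,::-1])
b=cv2.resize(b[180:310,280:430],(750,650),interpolation=cv2.INTER_CUBIC)
o=np.zeros((400,800,3),np.uint8);o[:,:370]=cv2.resize(a[60:345,325:640],(370,400)) ;o[:,370:]=cv2.resize(b,(430,400))
cv2.imwrite(f"pics/both{k}.png",o[:,:,::-1])
E
python3 look.py 3
```

```text
{'time_s': 5.9, 'ee_pos': [529.41, -128.76, 99.41], 'ee_rot': [179.89, -0.01, -146.34], 'force': [1.38, 4.98, -8.57], 'gripper_width': 11.06}
```

View pics/both3.png

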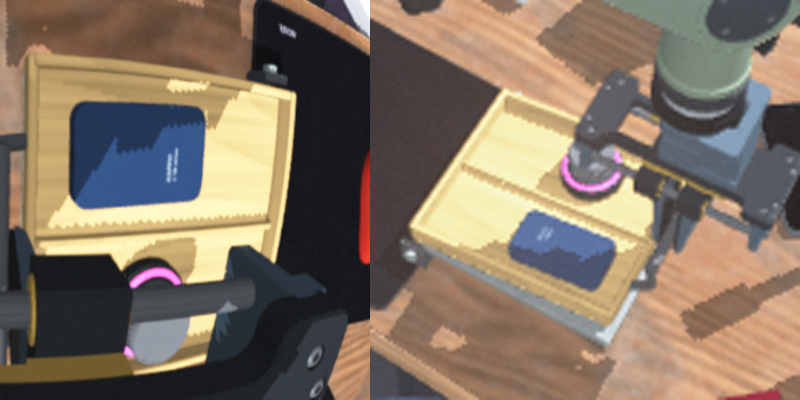

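```bash
cat >> look.py <<'E'
def ext(im,box):
    x0,y0,x1,y1=box;c=im[y0:y1,x0:x1].astype(int)
    m=((c[:,:,2]>c[:,:,0]+35)&(c[:,:,2]>c[:,:,1]+20)).astype(np.uint8)
    n,l,st,ce=cv2.connectedComponentsWithStats(m)
    if n<2: return None
    i=1+np.argmax(st[1:,4]);return (st[i]+[x0,y0,0,0,0]).tolist(),np.round(ce[i]+[x0,y0],1).tolist()
print("wrist drive",ext(a,(345,60,600,235)))
E
python3 - <<'E'
import cv2,sys
sys.argv=["x","3"]
src=open("look.py").read().split("def ext")[1]
import numpy as np
a=cv2.imread("pics/w3.png")[:,:,::-1]
exec("def ext"+src)
E
```

```text
wrist drive ([387, 133, 113, 76, 7743], [440.9, 169.6])
```

Request:
play_rows:
  increments:
    - [-0.4,1.0,2.0,0,1]
    - [-0.5,1.2,2.2,0,1]
    - [-0.4,0.8,2.2,0,1]
    - [0,0,0,0,1]
    - [0,0,0,0,1]

```text
time_s: 6.62
ee_pos: [528.0, -126.6, 106.5]
ee_rot: [180.0, -0.0, -146.3]
force: [-0.8, 3.3, -7.4]
gripper_width: 11.0
```

```bash
python3 look.py 4
```

```text
{'time_s': 6.62, 'ee_pos': [528.01, -126.55, 106.53], 'ee_rot': [179.97, -0.04, -146.31], 'force': [-0.83, 3.28, -7.44], 'gripper_width': 10.97}
wrist drive ([384, 133, 111, 75, 7520], [437.5, 169.1])
```

Request:
play_rows:
  increments:
    - [-0.4,0.6,1.6,0,1]
    - [-0.4,0.6,1.6,0,1]
    - [0,0,0,0,1]
    - [0,0,0,0,1]

```text
time_s: 7.22
ee_pos: [527.4, -125.5, 109.6]
ee_rot: [180.0, -0.0, -146.3]
force: [-1.7, 0.8, -8.1]
gripper_width: 10.8
```

```bash
python3 look.py 5
```

```text
{'time_s': 7.22, 'ee_pos': [527.4, -125.53, 109.61], 'ee_rot': [179.99, -0.04, -146.3], 'force': [-1.69, 0.79, -8.11], 'gripper_width': 10.78}
wrist drive ([386, 133, 109, 74, 7331], [438.2, 168.7])
```

Request:
play_rows:
  increments:
    - [-0.4,0.6,1.6,0,1]
    - [-0.4,0.6,1.6,0,1]
    - [0,0,0,0,1]
    - [0,0,0,0,1]

```text
time_s: 7.82
ee_pos: [526.7, -124.3, 113.0]
ee_rot: [-180.0, -0.0, -146.3]
force: [-2.8, -1.6, -8.0]
gripper_width: 11.0
```

```bash
python3 look.py 6
```

```text
{'time_s': 7.82, 'ee_pos': [526.69, -124.34, 112.96], 'ee_rot': [-179.99, -0.03, -146.3], 'force': [-2.79, -1.62, -8.0], 'gripper_width': 11.04}
wrist drive ([411, 134, 101, 71, 6323], [460.5, 168.7])
```

Request:
play_rows:
  increments:
    - [0,0,0,0,1]
    - [0,0,0,0,1]
    - [0,0,0,0,1]
    - [0,0,0,0,1]

```text
time_s: 8.43
ee_pos: [526.7, -124.3, 113.0]
ee_rot: [-180.0, -0.0, -146.3]
force: [-3.7, -2.8, -5.4]
gripper_width: 11.4
```

```bash
python3 look.py 7
```

```text
{'time_s': 8.43, 'ee_pos': [526.73, -124.34, 112.97], 'ee_rot': [-179.99, -0.03, -146.3], 'force': [-3.65, -2.78, -5.38], 'gripper_width': 11.37}
wrist drive ([477, 139, 78, 63, 4278], [514.6, 170.6])
```

View pics/both7.png

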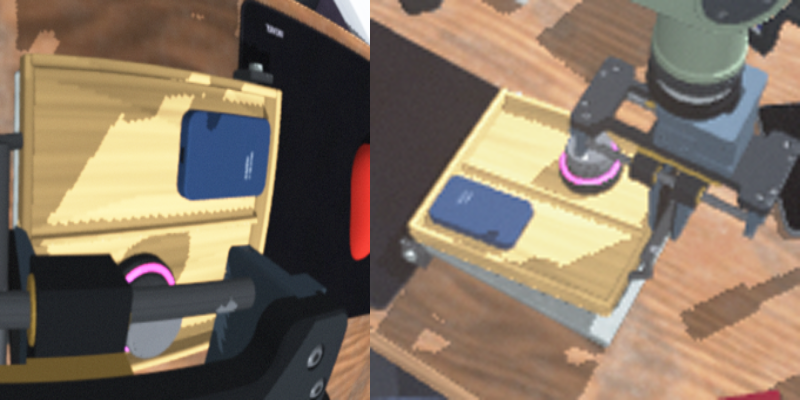

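Request:
play_rows:
  increments:
    - [0,0,0,0,0.84]
    - [0,0,0,0,0.8]
    - [0,0,0,0,0.76]
    - [0,0,0,0,0.72]
    - [0,0,0,0,0.72]

```text
time_s: 9.15
ee_pos: [527.1, -124.1, 112.9]
ee_rot: [-180.0, 0.0, -146.3]
force: [0.3, 0.8, -0.3]
gripper_width: 25.4
```

```bash
python3 look.py 8
```

```text
{'time_s': 9.15, 'ee_pos': [527.08, -124.06, 112.89], 'ee_rot': [-179.99, 0.02, -146.31], 'force': [0.26, 0.76, -0.25], 'gripper_width': 25.4}
wrist drive ([477, 138, 78, 64, 4286], [514.8, 170.0])
```

View pics/both8.png

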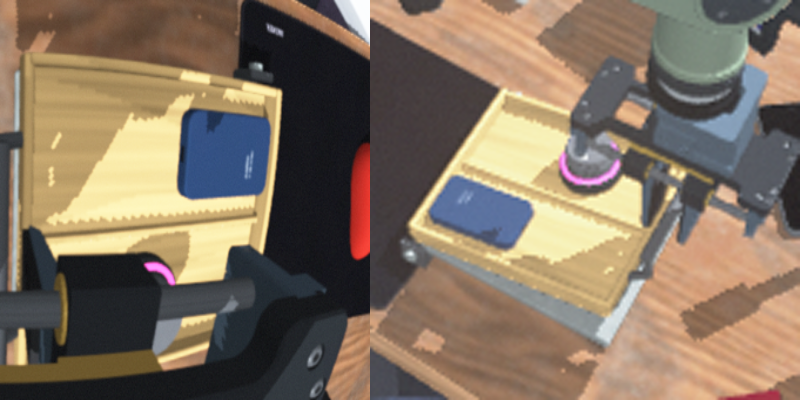

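View pics/w8.png

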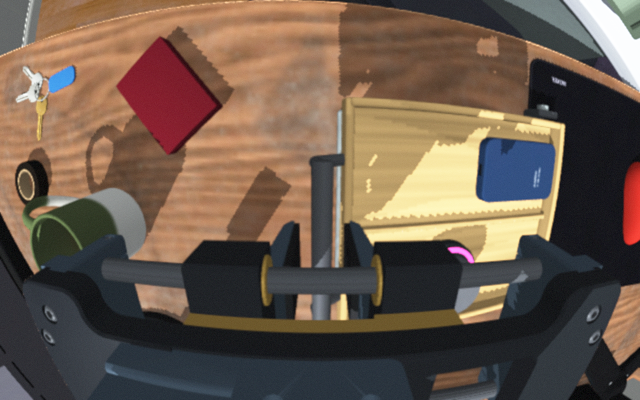

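Request:
play_rows:
  increments:
    - [0,0,3,0,0.72]
    - [0,0,6,0,0.72]
    - [0,0,10,0,0.72]
    - [0,0,20,0,0.72]
    - [0,0,30,0,0.72]
    - [0,0,30,0,0.72]
    - [-10,-20,10,0,0.72]
    - [-20,-30,0,0,0.72]
    - [-20,-30,0,0,0.72]
    - [-10,-10,0,0,0.72]
    - [0,0,0,0,0.72]
    - [0,0,0,0,0.72]
    - [0,0,0,0,0.72]
    - [0,0,0,0,0.72]
    - [0,0,0,0,0.72]
    - [0,0,0,0,0.72]

```text
time_s: 11.25
ee_pos: [471.4, -203.8, 221.6]
ee_rot: [-179.5, -0.8, -147.2]
force: [-0.5, 0.7, 1.2]
gripper_width: 25.7
```

```bash
python3 look.py 9; python3 - <<'E'
from h import *
import cv2
b=env.grab_frame("top");cv2.imwrite("pics/top9c.png",cv2.resize(b[120:260,310:450],(560,560),interpolation=cv2.INTER_CUBIC)[:,:,::-1])
E
```

```text
{'time_s': 11.25, 'ee_pos': [471.41, -203.82, 221.56], 'ee_rot': [-179.49, -0.77, -147.23], 'force': [-0.53, 0.69, 1.24], 'gripper_width': 25.74}
wrist drive ([457, 207, 57, 28, 1425], [485.6, 221.5])
```

View pics/both9.png

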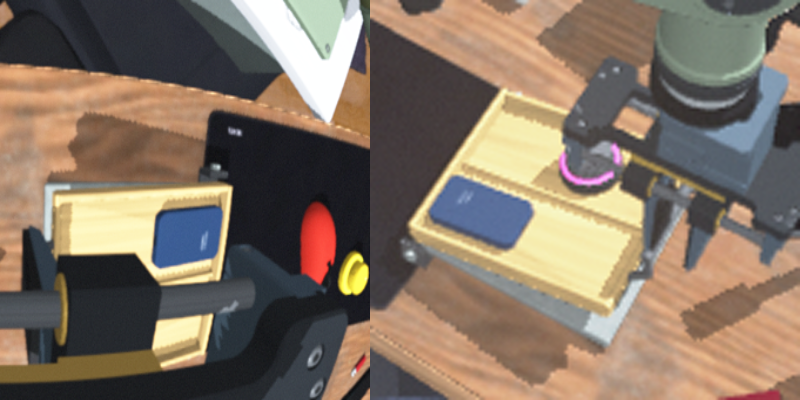

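View pics/top9c.png

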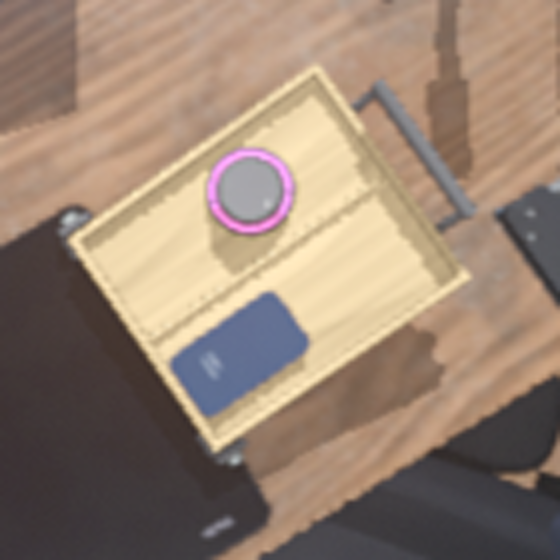

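Request:
play_rows:
  increments:
    - [0,0,0,-5,0.72]
    - [0,0,0,-5,0.72]
    - [0,0,0,0,0.72]
    - [0,0,0,0,0.72]

```text
time_s: 11.9
ee_pos: [471.3, -203.9, 221.6]
ee_rot: [-179.5, -0.8, -157.2]
force: [0.9, 0.8, -1.0]
gripper_width: 25.7
```

```bash
python3 - <<'E'
from h import *
import cv2
s=env.state();print(np.round(s["qpos"],2),s["time_s"],np.round(s["force"],1))
b=env.grab_frame("top").copy();c=env.grab_frame("scene").copy()
ang=np.radians(-56.2);ux=np.array([np.cos(ang),np.sin(ang),0]);uy=np.array([-ux[1],ux[0],0]);ez=np.array([0,0,1.])
mid=np.array([533.5,-135.5,70]);hin=mid-223*ux-50*ez
def W(t,x,y,z):
    x0,z0=x+223,z+50
    return hin+ux*(x0*np.cos(t)-z0*np.sin(t))+ez*(x0*np.sin(t)+z0*np.cos(t))+uy*y
for n,im,(X,Y,s) in(("top",b,(310,120,5)),("scene",c,(280,190,5))):
    v=cv2.resize(im[Y:Y+120,X:X+140],None,fx=s,fy=s,interpolation=cv2.INTER_CUBIC)
    def line(P,col):
        q=np.array([(proj(n,p)-[X-.5,Y-.5])*s for p in P]).astype(np.int32);cv2.polylines(v,[q],True,col,1)
    t=.183
    yc=-45
    line([W(t,-177+a*46,yc+e*26,-29) for a,e in((-1,-1),(1,-1),(1,1),(-1,1))],(255,0,0))
    line([W(t,0,-50,0),W(t,0,50,0)],(0,255,0))
    line([W(t,-107.5+31*np.cos(a),45+31*np.sin(a),-32) for a in np.linspace(0,6.28,24)],(0,255,255))
    cv2.imwrite(f"pics/ov_{n}.png",v[:,:,::-1])
E
```

```text
[ -24.11   13.12   97.95   -0.97   69.08 -136.59] 11.9 [ 0.9  0.8 -1. ]
```

View pics/ov_top.png

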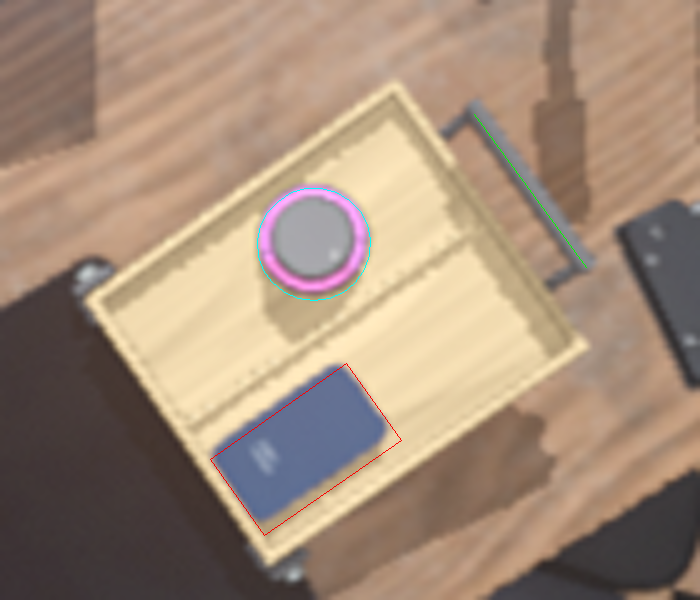

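View pics/ov_scene.png

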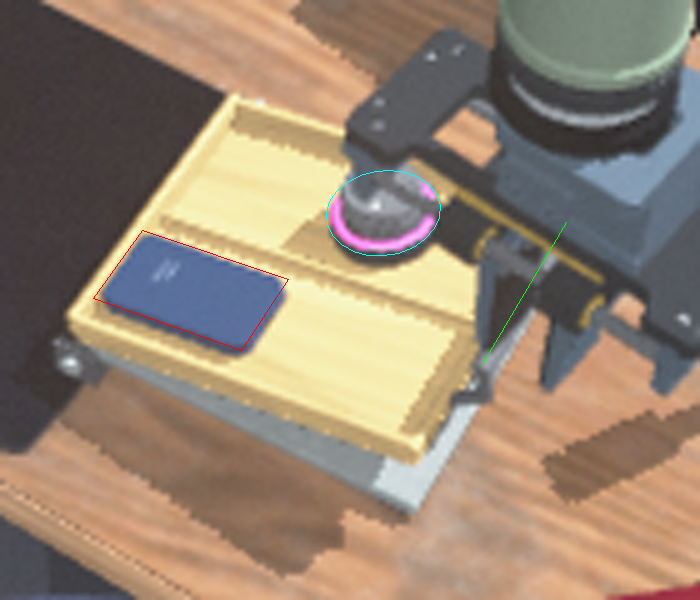

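```bash
python3 -c "
from workcell import env
print(env.job_done())"
```

```text
the job is handed in; nothing more can be done
None
```

The drive slid down to the lip at the hinged end, and I let go with the tray standing tilted. I handed the job in at about 12 s; no verdict was reported.

- **Lift:** I gripped the bar in the middle, then raised it in steps of about 0.015 rad. The drive began to slide at about 0.17–0.18 rad, and I stopped at about 0.18 rad, estimated from how far the bar had risen. I waited until it reached the lip, opened the jaws and moved the arm clear.
- **Final checks:**
  - In the top view the drive's outline falls within a few mm of where it should lie against the lip.
  - The dial is still at its original spot in its lane.
  - The tray kept its angle after release, and the measured tool force is about zero.
- **Mismatches:**
  - In the scene view the predicted bar and drive lines sit a few mm from the picture. I put this down to calibration and my tray fit.
  - While backing away, the last joint came close to its range limit. It was clamped there, costing about 1° of yaw, and I turned it back about 10° before handing in. I did not read the joint angle at that moment.

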